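# Make up two silicone-casting kits

### The job

Make up the two casting kits from the stock on the bench. The three-bay tray gets the smaller paper cup in its middle bay, with the dropper bottle and the yellow mould block in the two end bays, either way round; the two-bay tray gets the larger paper cup and the pigment jar, one to each bay, either way round. Stand every piece upright on the floor of its bay, setting it down gently rather than dropping it, and leave the blue bottle, the roll of tape and the scale where they are.

Things in the scene. Friction and masses are not known exactly. Their poses are not given: they have to be found in the camera images.
- tray3: Low white plastic kit tray with a row of THREE open bays, 214 x 84 x 15 mm. Bay centres lie at x = -70, 0 (middle) and +70 mm, y = 0. Bays 66 (x) by 76 mm (y) inside; floor 3 mm thick; walls and dividers 4 mm thick, tops 15 mm above the table. Origin: centre of the underside; x along the row of bays, z up. Bolted to the table, cannot move.
- tray2: Low white plastic kit tray with a row of TWO open bays, 144 x 84 x 15 mm. Bay centres lie at x = -35 and +35 mm, y = 0. Bays 66 (x) by 76 mm (y) inside; floor 3 mm thick; walls and dividers 4 mm thick, tops 15 mm above the table. Origin: centre of the underside; x along the row of bays, z up. Bolted to the table, cannot move.
- small_cup: The smaller of two empty tan paper cups: 36 mm across the base, 48 mm across the rim, 52 mm tall, wall 3 mm, open at the top, about 20 g. It stands upright on the table. Origin: centre of its underside, z up.
- large_cup: The larger of two empty tan paper cups: 48 mm across the base, 64 mm across the rim, 75 mm tall, wall 3 mm, open at the top, about 30 g. It stands upright on the table. Origin: centre of its underside, z up.
- dropper: Black plastic dropper bottle, round, 36 mm diameter up to 50 mm height, then a shoulder and a narrow nozzle up to 80 mm, about 50 g. It stands upright on the table. Origin: centre of its underside, z up.
- jar: Short round pigment jar, white with a flat aluminium screw cap, 46 mm diameter (cap 47 mm), 48 mm tall, about 70 g. It stands upright on the table. Origin: centre of its underside, z up.
- mould: Yellow 3D-printed casting mould: a rectangular block 46 mm (its x) by 36 mm (its y) by 45 mm tall, with two open rectangular cavities side by side in its top, about 60 g. It stands upright on the table. Origin: centre of its underside, z up.
- bottle: Bystander, not to be moved: blue plastic bottle with white cap and paper label, 60 mm diameter, 130 mm tall, loose. Origin: centre of its underside.
- tape: Bystander, not to be moved: blue roll of tape lying flat, 90 mm outer and 72 mm inner diameter, 22 mm high, loose. Origin: centre of its underside.
- scale: Bystander, not to be moved: black digital weighing scale with steel pan, 90 mm (x) by 160 mm (y) by 18 mm high, loose. Origin: centre of its underside.

How it is judged:
At the end, for the whole second after the job is handed in: Small cup in the middle bay, dropper and mould in the end bays of the three-bay tray; large cup and jar one to each bay of the two-bay tray. Centres within 25 mm along, 30 mm across of the bay centre, undersides within 6 mm of its floor, upright within 0.1 rad, slower than 0.02 m/s (x of small_cup in the frame of tray3 between -0.025 and 0.025 m and y of small_cup in the frame of tray3 between -0.03 and 0.03 m and z of small_cup in the frame of tray3 between -0.002 and 0.009 m and (((x of dropper in the frame of tray3 between -0.095 and -0.045 m and y of dropper in the frame of tray3 between -0.03 and 0.03 m and z of dropper in the frame of tray3 between -0.002 and 0.009 m) and (x of mould in the frame of tray3 between 0.045 and 0.095 m and y of mould in the frame of tray3 between -0.03 and 0.03 m and z of mould in the frame of tray3 between -0.002 and 0.009 m)) or ((x of dropper in the frame of tray3 between 0.045 and 0.095 m and y of dropper in the frame of tray3 between -0.03 and 0.03 m and z of dropper in the frame of tray3 between -0.002 and 0.009 m) and (x of mould in the frame of tray3 between -0.095 and -0.045 m and y of mould in the frame of tray3 between -0.03 and 0.03 m and z of mould in the frame of tray3 between -0.002 and 0.009 m))) and (((x of large_cup in the frame of tray2 between -0.06 and -0.01 m and y of large_cup in the frame of tray2 between -0.03 and 0.03 m and z of large_cup in the frame of tray2 between -0.002 and 0.009 m) and (x of jar in the frame of tray2 between 0.01 and 0.06 m and y of jar in the frame of tray2 between -0.03 and 0.03 m and z of jar in the frame of tray2 between -0.002 and 0.009 m)) or ((x of large_cup in the frame of tray2 between 0.01 and 0.06 m and y of large_cup in the frame of tray2 between -0.03 and 0.03 m and z of large_cup in the frame of tray2 between -0.002 and 0.009 m) and (x of jar in the frame of tray2 between -0.06 and -0.01 m and y of jar in the frame of tray2 between -0.03 and 0.03 m and z of jar in the frame of tray2 between -0.002 and 0.009 m))) and angle between each of small_cup, dropper, mould, large_cup, jar's own z axis and vertical below 0.1 rad and linear speed of each of small_cup, dropper, mould, large_cup, jar below 0.02 m/s); the robot touches nothing.
It fails at once if a bystander (bottle, tape or scale) was moved by more than 20 mm (distance of any of bottle, tape, scale from where it was at the start of the episode above 0.02 m).
It fails at once if a piece was dropped or flung: moving faster than 0.6 m/s while out of the fingers (a free fall of about 18 mm) ((linear speed of small_cup above 0.6 m/s and contact force between small_cup and the fingers below 0.05 N) or (linear speed of dropper above 0.6 m/s and contact force between dropper and the fingers below 0.05 N) or (linear speed of mould above 0.6 m/s and contact force between mould and the fingers below 0.05 N) or (linear speed of large_cup above 0.6 m/s and contact force between large_cup and the fingers below 0.05 N) or (linear speed of jar above 0.6 m/s and contact force between jar and the fingers below 0.05 N)).
It also fails if it takes over 128 s, if anything falls off the work surface, if the arm or the gripper's body presses on something with over 40 N, if the wrist force passes 120 N, or if a joint passes its speed limit or range.

### The arm

A 6-joint arm with a two-finger parallel gripper is mounted at the origin on the work surface. World frame = base frame: x ahead of the robot, y to its left, z up, the work surface at z = 0. Lengths are in m, angles in rad, forces in N, time in s.
With the tool pointing down it reaches from about 0.375 to 0.975 m from the base axis. Payload 3.8 kg.
Tool frame: the origin (TCP) lies midway between the tips of the shut fingers; the grasp point (between the pads) lies 19 mm behind it; z points along the fingers, y is the line along which they close (so a half turn about z gives the same grasp; the last joint's range is limited). The gripper opens to 85 mm and grips with 20 to 120 N. Pads are 22 mm wide; open, the fingers measure 114 mm over their backs; the gripper's body (76 mm by 85 mm) begins 54 mm behind the grasp point. The pads swing forward as they close: fully open they stand 13 mm farther back than shut.
Start: joints at [1.176, 0.264, 1.604, -0, 1.274, -0.037], TCP at [0.236, 0.632, 0.231] pointing down, gripper open.
Joint ranges: [-2.63, 2.63], [-0.94, 2.18], [0.31, 2.57], [-1.31, 4.45], [0, 2.66], [-2.55, 2.55]. Speed limits (rad/s): [2.57, 2.57, 3.14, 3.14, 3.14, 3.14].

### API

Orientations are given as a rotation vector (axis times angle).
In Python, from workcell import status, read_camera, workorder, masks_of gives the robot as it stands.
- The arm moves only by the tool drive_tool, never from a script. Its argument "rows" is a list of rows, each a list of 7 numbers: the turn, a rotation vector about the tool's x, y, z in degrees, then the shift along the tool's x, y, z in m, then the opening, from 0 (shut) to 1 (fully open). In form: [[ax, ay, az, tx, ty, tz, claw], ...]. A call has 1 to 8 rows; each row shifts and turns the commanded pose from where the row before left it, along the tool's axes as they then stand; what a row does not reach is not made up. A row lasts 1/12 s, in which the tool goes at most 41.7 mm and 7.16 degrees, less where a joint would pass 70% of its speed; a pose out of reach is approached as far as the arm can. A call is refused whole if a number of a shift passes 0.0417 or a number of a turn 7.16, either way. A call with a gripper value outside its range is refused whole. The fingers move at their own pace and stop on an object; "force" is the grip in N (left out, the last holds). Time passes only in rows, so rows that do not move let the fingers close. It gives the time, the measured TCP pose, the force, the opening and the grip force at its end, in the units of the state.
- status.read_state(): the state, without advancing time (a new reading comes with each control period).
- read_camera(name): name is "scene" or "side" or "wrist"; returns a dict with "color" (420x560x3 uint8, red, green, blue), "intrinsics" (3x3 intrinsics, pixels), "D" ([k1, k2, p1, p2, k3] as OpenCV has them; the pictures are not rectified), "world_from_camera" (4x4, takes a point from camera to world coordinates); the wrist camera has in their place "mount" (4x4, takes a point from camera to tool coordinates, whose origin is the TCP and whose axes are the flange's). Camera axes: x right, y up, looking along -z (the intrinsics and any distortion apply to the point x, -y, -z); pixel columns grow to the right and rows downward; lengths in m; the calibration is good to about 2 mm. A picture is of the moment at which its call begins: read the wrist's pose just before it. There is no depth.
- workorder.finish_job(): hands the job in; it is judged then, once.
Trained networks look in a picture, given as the dict that the camera call returned (one of the last four; its "shot" number tells which), for a name from the list of things; names that differ only in an ending like _2 or _b are one class to them, and where a whole thing is asked for, a point or a joint stands for the part that bears it (a point fixed in the world has none). Each returns a list of dicts, best first, with "score" (0 to 1); they miss things now and then, are a little off and sometimes report something else, mostly with a low value. They report only what shows in the picture. A call takes as long as a camera call.
- masks_of(picture, name): "mask" (420x560 bool, what is visible of it) and "bbox" ([left, top, right, bottom] in pixels, round what is visible of it).
The state is a dict: "time": time; "q": joint angles; "joint_vel": joint speeds; "joint_torque": joint torques, N m; "tool_pos": TCP position; "tcp_rot": TCP orientation; "wrist_force": force on the tool from outside, world axes, zero at the start; "torque": the same for the moment, N m; "width": opening from 0.0 (shut) to 1.0 (fully open); "grip_force": force on a finger pad.
Only numpy, scipy, OpenCV 4.12 (cv2) and the standard library are available. Lean on these libraries where they do the work, as an engineer would, in place of code of your own. Each camera call takes 0.05 s, during which the arm holds its last target. There are 200 camera calls.

## Working session

There is one attempt and no reset: what is moved stays moved. The work goes in short steps, Python scripts to look and compute and a tool call to move; the robot and the scene stay as the last step left them, time stands still between calls to the robot, and variables do not carry over. Pictures are saved under pics/ and viewed, at most 14 in all, crops included, and the job is handed in when it is done.

Besides the shell and the picture viewer there is one more tool, called after "Call:" as name(argument=value, ...), one argument or row to a line, values as JSON. drive_tool: Moves the arm, as the interface text tells. Its arguments: {"type":"object","properties":{"rows":{"type":"array"},"force":{"type":"number"}},"required":["rows"]}

```bash
mkdir -p pics
cat > h.py <<'E'
import numpy as np, cv2
from scipy.spatial.transform import Rotation as R
from workcell import status, read_camera, workorder, masks_of
def cam(name):
    s=status.read_state(); p=read_camera(name)
    if name=='wrist':
        T=np.eye(4);T[:3,:3]=R.from_rotvec(s['tcp_rot']).as_matrix();T[:3,3]=s['tool_pos']
        p['wc']=T@np.array(p['mount'])
    else: p['wc']=np.array(p['world_from_camera'])
    return p
def ray(p,uv):
    uv=np.array(uv,float).reshape(-1,1,2)
    n=cv2.undistortPoints(uv,np.array(p['intrinsics']),np.array(p['D'])).reshape(-1,2)
    d=np.c_[n[:,0],-n[:,1],-np.ones(len(n))]@p['wc'][:3,:3].T
    return p['wc'][:3,3],d
def onz(p,uv,z):
    o,d=ray(p,uv); return (o+d*((z-o[2])/d[:,2])[:,None])[:,:2]
def proj(p,X):
    X=np.atleast_2d(X); c=(X-p['wc'][:3,3])@p['wc'][:3,:3]
    c=c*[1,-1,-1]
    return cv2.projectPoints(c.reshape(-1,1,3),np.zeros(3),np.zeros(3),np.array(p['intrinsics']),np.array(p['D']))[0].reshape(-1,2)
def save(p,n): cv2.imwrite('pics/'+n,p['color'][:,:,::-1])
E
python3 - <<'E'
from h import *
for n in ('scene','side','wrist'):
    p=cam(n); save(p,n+'0.png'); print(n,p['wc'].round(3).tolist(),np.array(p['intrinsics']).round(1).tolist())
    for o in 'tray3 tray2 small_cup large_cup dropper jar mould bottle tape scale'.split():
        for m in masks_of(p,o)[:3]:
            print(o,round(m['score'],2),np.round(m['bbox']).tolist(),int(m['mask'].sum()))
E
```

```text
scene [[0.502, -0.738, 0.452, 1.19], [0.865, 0.423, -0.27, -0.352], [0.008, 0.526, 0.85, 1.165], [0.0, 0.0, 0.0, 1.0]] [[544.1, 0.0, 286.2], [0.0, 544.1, 218.7], [0.0, 0.0, 1.0]]
tray3 0.93 [331.0, 142.0, 395.0, 189.0] 1518
tray3 0.8 [135.0, 216.0, 176.0, 301.0] 2891
tray2 0.93 [331.0, 142.0, 395.0, 189.0] 1518
tray2 0.8 [135.0, 216.0, 176.0, 301.0] 2891
small_cup 0.87 [262.0, 201.0, 278.0, 224.0] 332
small_cup 0.42 [383.0, 221.0, 419.0, 263.0] 585
large_cup 0.67 [205.0, 173.0, 232.0, 205.0] 680
large_cup 0.2 [260.0, 251.0, 277.0, 276.0] 309
dropper 0.82 [258.0, 249.0, 276.0, 272.0] 316
jar 0.72 [284.0, 157.0, 296.0, 181.0] 379
mould 0.72 [313.0, 214.0, 332.0, 232.0] 416
bottle 0.93 [218.0, 290.0, 247.0, 332.0] 962
tape 0.67 [381.0, 223.0, 420.0, 262.0] 594
scale 0.66 [288.0, 261.0, 365.0, 322.0] 2549
side [[0.914, 0.24, -0.328, 0.321], [-0.407, 0.55, -0.73, -0.63], [0.005, 0.8, 0.6, 0.578], [0.0, 0.0, 0.0, 1.0]] [[438.7, 0.0, 281.6], [0.0, 438.7, 203.1], [0.0, 0.0, 1.0]]
tray3 0.96 [230.0, 331.0, 384.0, 394.0] 8476
tray3 0.59 [172.0, 149.0, 241.0, 183.0] 1371
tray3 0.55 [189.0, 194.0, 210.0, 222.0] 628
tray2 0.96 [230.0, 331.0, 384.0, 394.0] 8476
tray2 0.59 [172.0, 149.0, 241.0, 183.0] 1371
tray2 0.55 [189.0, 194.0, 210.0, 222.0] 628
small_cup 0.84 [248.0, 214.0, 272.0, 243.0] 649
large_cup 0.56 [193.0, 240.0, 235.0, 290.0] 1656
dropper 0.96 [316.0, 216.0, 334.0, 250.0] 562
jar 0.67 [187.0, 192.0, 212.0, 222.0] 625
mould 0.88 [268.0, 177.0, 293.0, 204.0] 635
bottle 0.73 [387.0, 216.0, 427.0, 290.0] 2106
tape 0.89 [288.0, 144.0, 323.0, 167.0] 602
scale 0.81 [324.0, 178.0, 399.0, 238.0] 2157
scale 0.27 [288.0, 144.0, 323.0, 166.0] 571
wrist [[0.35, -0.89, -0.292, 0.162], [0.937, 0.333, 0.108, 0.66], [0.001, -0.311, 0.95, 0.373], [0.0, 0.0, 0.0, 1.0]] [[366.9, 0.0, 273.9], [0.0, 366.9, 206.3], [0.0, 0.0, 1.0]]
```

```bash
python3 -c "
import cv2,numpy as np
a=[cv2.imread(f'pics/{n}0.png') for n in ('scene','side')]
cv2.imwrite('pics/both0.png',cv2.resize(np.hstack(a),(800,300)))"
```

```text
(no output)
```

View pics/both0.png

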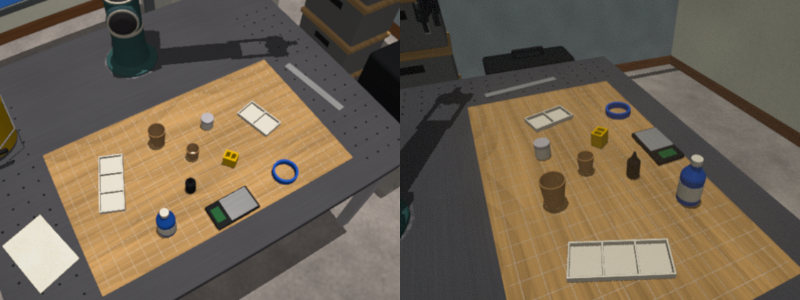

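```bash
cat > fit.py <<'E'
from h import *
from scipy.optimize import least_squares
import json
# silhouettes: profile (r,z) for round things, or box; fit xy (+yaw) so projected hull bbox matches mask bbox in both views
C=lambda prof:np.array([[r*np.cos(a),r*np.sin(a),z] for r,z in prof for a in np.linspace(0,2*np.pi,40)])
B=lambda a,b,h:np.array([[sx*a/2,sy*b/2,z] for sx in(-1,1) for sy in(-1,1) for z in(0,h)])
M=dict(small_cup=C([(.018,0),(.024,.052)]),large_cup=C([(.024,0),(.032,.075)]),dropper=C([(.018,0),(.018,.05),(.006,.08)]),
 jar=C([(.0235,0),(.0235,.048)]),mould=B(.046,.036,.045),bottle=C([(.03,0),(.03,.1),(.014,.13)]),tape=C([(.045,0),(.045,.022)]),
 scale=B(.09,.16,.018),tray3=B(.214,.084,.015),tray2=B(.144,.084,.015))
def hullmask(p,X):
    h=cv2.convexHull(proj(p,X).astype(np.float32)); m=np.zeros((420*4,560*4),np.uint8)
    cv2.fillConvexPoly(m,np.round(h*4+1.5).astype(np.int32),1); return cv2.resize(m.astype(np.float32),(560,420),interpolation=cv2.INTER_AREA)
def fit(name,views):  # views: [(pic,mask)]
    box=name in('mould','scale','tray3','tray2')
    cs=[onz(p,np.argwhere(m)[:,::-1].mean(0),M[name][:,2].max()/2)[0] for p,m in views]
    x0=np.mean(cs,0)
    def cost(v):
        Q=M[name]@R.from_euler('z',v[2] if box else 0).as_matrix().T+[v[0],v[1],0]
        return sum(1-np.minimum(h,m).sum()/np.maximum(h,m).sum() for p,m in views for h in [hullmask(p,Q)])/len(views)
    from scipy.optimize import minimize
    best=None
    for y in (np.arange(0,np.pi,np.pi/8) if box else [0]):
        r=minimize(cost,[*x0,y],method='Nelder-Mead',options=dict(initial_simplex=np.array([[*x0,y],[x0[0]+.012,x0[1],y],[x0[0],x0[1]+.012,y],[*x0,y+.3]]),xatol=1e-4,fatol=1e-4,maxiter=150))
        if best is None or r.fun<best.fun: best=r
    return best.x,best.fun,cs
E
python3 - <<'E'
from fit import *
P={n:cam(n) for n in('scene','side')}
for o in M:
    V=[]
    for n,p in P.items():
        L=masks_of(p,o)
        if o=='tray3':L=[l for l in L if l['mask'].sum()>2000]
        if o=='tray2':L=[l for l in L if 1300<l['mask'].sum()<1600]
        if L: V.append((p,L[0]['mask'].astype(np.float32)))
    r=[fit(o,[v]) for v in V]+[fit(o,V)]
    print(o,[(q[0].round(4).tolist(),round(q[1],2)) for q in r])
E
```

```text
small_cup [([0.5487, -0.0165, 0.0562], np.float64(0.08)), ([0.5501, -0.0141, 0.078], np.float64(0.08)), ([0.549, -0.0161, 0.2313], np.float64(0.09))]
large_cup [([0.4334, -0.0971, 0.0337], np.float64(0.07)), ([0.4334, -0.0971, 0.0337], np.float64(0.07))]
dropper [([0.6599, -0.0844, -0.2856], np.float64(0.12)), ([0.6599, -0.0844, -0.2856], np.float64(0.12))]
jar [([0.4577, 0.0933, 0.1022], np.float64(0.08)), ([0.459, 0.0986, -0.0607], np.float64(0.04)), ([0.4581, 0.0946, 0.2056], np.float64(0.09))]
mould [([0.6346, 0.0832, 0.6649], np.float64(0.05)), ([0.635, 0.0856, 0.7167], np.float64(0.05)), ([0.6342, 0.084, 0.69], np.float64(0.06))]
bottle [([0.7482, -0.222, 0.1638], np.float64(0.14)), ([0.7479, -0.2144, -0.6381], np.float64(0.16)), ([0.743, -0.2205, 0.1344], np.float64(0.16))]
tape [([0.7659, 0.2213, 0.1498], np.float64(0.44)), ([0.7671, 0.2237, 0.2456], np.float64(0.25)), ([0.7658, 0.2221, 0.1524], np.float64(0.35))]
scale [([0.7881, -0.0053, 3.1676], np.float64(0.08)), ([0.786, -0.0015, -0.0026], np.float64(0.1)), ([0.7871, -0.0034, 3.154], np.float64(0.09))]
tray3 [([0.5069, -0.3114, -0.3691], np.float64(0.03)), ([0.5094, -0.3062, 2.7616], np.float64(0.03)), ([0.5079, -0.3091, 2.7584], np.float64(0.06))]
tray2 [([0.53, 0.2754, 0.251], np.float64(0.03)), ([0.5302, 0.2783, 0.2591], np.float64(0.04)), ([0.5299, 0.2768, 3.3842], np.float64(0.04))]
```

The scene picture shows tray3 at the left (~110,183), tray2 at the upper right (~258,118), and the cups, jar, mould and dropper between them. The fits agree between the views to about 3–5 mm. I'll plan the first piece, the dropper, and check it with the wrist camera.

```bash
cat > plan.py <<'E'
from h import *
def plan(x,y,z,yaw=None):
    "shift in tool axes after turning; yaw = world heading of tool y line, deg"
    s=status.read_state(); m=R.from_rotvec(s['tcp_rot']).as_matrix()
    h=np.degrees(np.arctan2(m[1,1],m[0,1])); t=0 if yaw is None else -((yaw-h+90)%180-90)
    m2=m@R.from_euler('z',t,degrees=True).as_matrix()
    d=m2.T@(np.array([x,y,z])-s['tool_pos'])
    print('t',round(s['time'],2),'pos',np.round(s['tool_pos'],4),'tilt',np.degrees(np.arccos(-m[2,2])).round(2),'head',h.round(1),'q6',round(s['q'][5],2),'w',round(s['width'],3),'grip',round(s['grip_force'],1),'F',np.round(s['wrist_force'],1))
    print('turn z',round(t,2),'shift',d.round(4))
E
python3 - <<'E'
from plan import *
plan(.66,-.083,.2,68.5)
E
```

```text
t 2.75 pos [0.2364 0.6323 0.2313] tilt 0.0 head 69.5 q6 -0.04 w 1.001 grip 0.0 F [ 0.2 -0.4  0.1]
turn z 1.0 shift [-0.6563 -0.5102  0.0313]
```

Call:
drive_tool(
  rows=[
    [0, 0, 1, -0.0273, -0.0213, 0, 1],
    [0, 0, 0, -0.0273, -0.0213, 0, 1],
    [0, 0, 0, -0.0273, -0.0213, 0, 1],
    [0, 0, 0, -0.0273, -0.0213, 0, 1],
    [0, 0, 0, -0.0273, -0.0213, 0, 1],
    [0, 0, 0, -0.0273, -0.0213, 0, 1],
    [0, 0, 0, -0.0273, -0.0213, 0, 1],
    [0, 0, 0, -0.0273, -0.0213, 0, 1],
  ],
  force=30,
)

```text
time: 3.42
tool_pos: [0.3782, 0.3925, 0.2315]
tcp_rot: [0.585, 3.086, 0.001]
wrist_force: [0.6, -0.5, 0.2]
width: 0.999
grip_force: 0.0
```

Call:
drive_tool(
  rows=[
    [0, 0, 0, -0.0273, -0.0213, 0, 1],
    [0, 0, 0, -0.0273, -0.0213, 0, 1],
    [0, 0, 0, -0.0273, -0.0213, 0, 1],
    [0, 0, 0, -0.0273, -0.0213, 0, 1],
    [0, 0, 0, -0.0273, -0.0213, 0, 1],
    [0, 0, 0, -0.0273, -0.0213, 0, 1],
    [0, 0, 0, -0.0273, -0.0213, 0, 1],
    [0, 0, 0, -0.0273, -0.0213, 0, 1],
  ],
)

```text
time: 4.08
tool_pos: [0.5191, 0.1538, 0.2316]
tcp_rot: [0.586, 3.086, 0.001]
wrist_force: [0.5, -0.2, -0.1]
width: 0.996
grip_force: 0.0
```

Call:
drive_tool(
  rows=[
    [0, 0, 0, -0.0273, -0.0213, 0, 1],
    [0, 0, 0, -0.0273, -0.0213, 0, 1],
    [0, 0, 0, -0.0273, -0.0213, 0, 1],
    [0, 0, 0, -0.0273, -0.0213, 0, 1],
    [0, 0, 0, -0.0273, -0.0213, 0, 1],
    [0, 0, 0, -0.0273, -0.0213, 0, 1],
    [0, 0, 0, -0.0273, -0.0213, 0, 1],
    [0, 0, 0, -0.0273, -0.0213, 0, 1],
  ],
)

```text
time: 4.75
tool_pos: [0.6599, -0.0848, 0.2314]
tcp_rot: [0.586, 3.086, 0.0]
wrist_force: [0.8, 0.9, -0.2]
width: 1.002
grip_force: 0.0
```

Run:
```python
from fit import *
from plan import *
plan(.66,-.083,.2,68.5)
p=cam('wrist'); save(p,'w1.png')
for o in M:
    for m in masks_of(p,o)[:2]:
        r=None
        if o not in('tray3','tray2'): r=fit(o,[(p,m['mask'].astype(np.float32))])
        print(o,round(m['score'],2),np.round(m['bbox']).tolist(),r and (r[0].round(4),round(r[1],2)))
```

```text
t 4.75 pos [ 0.6599 -0.0848  0.2314] tilt 0.02 head 68.5 q6 -1.36 w 1.002 grip 0.0 F [ 0.8  0.9 -0.2]
turn z -0.01 shift [0.0005 0.0018 0.0314]
small_cup 0.79 [276.0, 2.0, 335.0, 53.0] (array([ 0.55  , -0.014 , -0.0942]), np.float64(0.03))
dropper 0.94 [256.0, 150.0, 293.0, 197.0] (array([ 0.6602, -0.0843,  0.1277]), np.float64(0.05))
dropper 0.62 [308.0, 186.0, 473.0, 306.0] (array([ 0.7794,  0.047 , -0.2212]), np.float64(0.82))
mould 0.82 [398.0, 48.0, 483.0, 114.0] (array([0.6355, 0.0862, 0.6689]), np.float64(0.03))
bottle 0.86 [153.0, 253.0, 221.0, 371.0] (array([ 0.7458, -0.215 ,  0.2463]), np.float64(0.31))
tape 0.74 [547.0, 131.0, 560.0, 193.0] (array([ 0.7684,  0.2268, -0.4773]), np.float64(0.04))
tape 0.47 [0.0, 0.0, 73.0, 214.0] (array([ 0.5667, -0.321 , -0.4461]), np.float64(0.56))
tray3 0.9 [0.0, 0.0, 74.0, 216.0] None
tray2 0.9 [0.0, 0.0, 74.0, 216.0] None
```

View pics/w1.png

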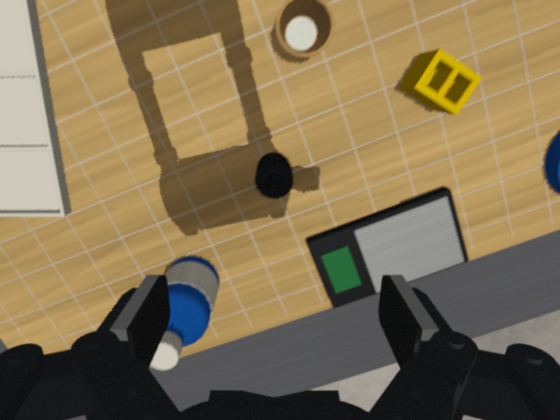

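The wrist view shows the dropper at (275,175), the mould at (440,82) and the small cup at (303,27). The fits agree to 1–2 mm, so I'm going down on the dropper.

Call:
drive_tool(
  rows=[
    [0, 0, 0, 0, 0, 0.035, 1],
    [0, 0, 0, 0, 0, 0.035, 1],
    [0, 0, 0, 0, 0, 0.035, 1],
    [0, 0, 0, 0, 0, 0.035, 1],
    [0, 0, 0, 0, 0, 0.03, 1],
    [0, 0, 0, 0, 0, 0.025, 1],
    [0, 0, 0, 0, 0, 0.018, 1],
    [0, 0, 0, 0, 0, 0, 0.7],
  ],
  force=30,
)

```text
time: 5.97
tool_pos: [0.6548, -0.0819, 0.0131]
tcp_rot: [-0.583, -3.078, 0.0]
wrist_force: [-1.3, -0.8, -0.9]
width: 0.884
grip_force: 0.0
```

Call:
drive_tool(
  rows=[
    [0, 0, 0, 0, 0, 0, 0.5],
    [0, 0, 0, 0, 0, 0, 0.35],
    [0, 0, 0, 0, 0, 0, 0.2],
    [0, 0, 0, 0, 0, 0, 0.2],
    [0, 0, 0, 0, 0, 0, 0.2],
    [0, 0, 0, 0, 0, 0, 0.2],
    [0, 0, 0, 0, 0, 0, 0.2],
  ],
)

```text
time: 6.55
tool_pos: [0.6613, -0.0834, 0.021]
tcp_rot: [0.585, 3.082, 0.0]
wrist_force: [-0.5, -0.1, 7.4]
width: 0.413
grip_force: 30.9
```

Call:
drive_tool(
  rows=[
    [0, 0, 0, 0, 0, -0.01, 0.2],
    [0, 0, 0, 0, 0, -0.025, 0.2],
    [0, 0, 0, 0, 0, -0.035, 0.2],
    [0, 0, 0, 0, 0, -0.035, 0.2],
    [0, 0, 0, 0, 0, -0.035, 0.2],
    [0, 0, 0, 0, 0, -0.02, 0.2],
    [0, 0, 0, 0, 0, 0, 0.2],
  ],
)

```text
time: 7.13
tool_pos: [0.663, -0.0839, 0.1864]
tcp_rot: [0.584, 3.075, 0.0]
wrist_force: [1.5, -0.9, 0.3]
width: 0.411
grip_force: 30.1
```

Run:
```python
from fit import *
from plan import *
plan(.574,-.333,.178,68.2)
```

```text
t 7.13 pos [ 0.663  -0.0839  0.1864] tilt 0.68 head 68.5 q6 -1.36 w 0.411 grip 30.1 F [ 1.5 -0.9  0.3]
turn z 0.3 shift [-0.0098 -0.2644  0.0078]
```

Call:
drive_tool(
  rows=[
    [0, 0, 0, -0.0014, -0.02, 0, 0.2],
    [0, 0, 0, -0.0014, -0.035, 0, 0.2],
    [0, 0, 0, -0.0014, -0.04, 0, 0.2],
    [0, 0, 0, -0.0014, -0.04, 0, 0.2],
    [0, 0, 0, -0.0014, -0.04, 0, 0.2],
    [0, 0, 0, -0.0014, -0.04, 0, 0.2],
    [0, 0, 0, -0.0014, -0.03, 0, 0.2],
    [0, 0, 0, -0.0014, -0.017, 0, 0.2],
  ],
)

```text
time: 7.8
tool_pos: [0.5709, -0.3341, 0.1769]
tcp_rot: [-0.59, -3.083, 0.001]
wrist_force: [-0.4, 0.7, -0.9]
width: 0.409
grip_force: 30.2
```

Run:
```python
from fit import *
from plan import *
p=cam('wrist'); save(p,'w2.png')
plan(.574,-.333,.022,68.2)
# overlay tray bays
for nm,(cx,cy,yaw,L) in dict(t3=(.509,-.307,-.375,(-.070,0,.07))).items():
    im=p['color'][:,:,::-1].copy(); c,s=np.cos(yaw),np.sin(yaw)
    for b in L:
        q=np.array([[b-.033,-.038],[b+.033,-.038],[b+.033,.038],[b-.033,.038]])@np.array([[c,s],[-s,c]])+[cx,cy]
        cv2.polylines(im,[np.int32(proj(p,np.c_[q,np.full(4,.015)]))],True,(0,0,255))
    cv2.imwrite('pics/w2.png',im)
```

```text
t 7.85 pos [ 0.5704 -0.3362  0.1769] tilt 0.18 head 68.3 q6 -1.76 w 0.41 grip 30.2 F [ 0.2 -0.4 -0.4]
turn z 0.08 shift [-0.0024  0.0046  0.1549]
```

View pics/w2.png

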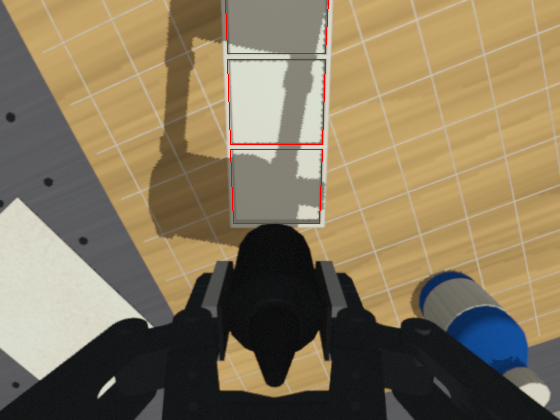

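The overlay of my tray3 model lies on the tray's bays to within 1–2 mm: end bay at (277,187), middle bay at (276,102). The dropper is upright in the fingers. Lowering it.

Call:
drive_tool(
  rows=[
    [0, 0, 0, -0.0024, 0.0045, 0.025, 0.2],
    [0, 0, 0, 0, 0, 0.035, 0.2],
    [0, 0, 0, 0, 0, 0.035, 0.2],
    [0, 0, 0, 0, 0, 0.025, 0.2],
    [0, 0, 0, 0, 0, 0.015, 0.2],
    [0, 0, 0, 0, 0, 0.008, 0.2],
    [0, 0, 0, 0, 0, 0.005, 0.2],
    [0, 0, 0, 0, 0, 0.002, 0.2],
  ],
)

```text
time: 8.52
tool_pos: [0.5779, -0.3278, 0.0284]
tcp_rot: [0.586, 3.086, -0.0]
wrist_force: [0.2, -0.2, -1.3]
width: 0.407
grip_force: 30.2
```

Call:
drive_tool(
  rows=[
    [0, 0, 0, 0, 0, 0.001, 0.2],
    [0, 0, 0, 0, 0, 0, 0.2],
    [0, 0, 0, 0, 0, 0, 0.2],
  ],
)

```text
time: 8.77
tool_pos: [0.5787, -0.3285, 0.0291]
tcp_rot: [0.585, 3.084, -0.002]
wrist_force: [-0.9, -0.3, 0.3]
width: 0.408
grip_force: 30.2
```

Call:
drive_tool(
  rows=[
    [0, 0, 0, 0.003, -0.005, 0.0015, 0.2],
    [0, 0, 0, 0, 0, 0.0015, 0.2],
    [0, 0, 0, 0, 0, 0.001, 0.2],
    [0, 0, 0, 0, 0, 0, 0.2],
  ],
)

```text
time: 9.1
tool_pos: [0.5727, -0.3319, 0.024]
tcp_rot: [0.586, 3.086, -0.001]
wrist_force: [-2.9, -1.7, 2.8]
width: 0.409
grip_force: 30.6
```

Call:
drive_tool(
  rows=[
    [0, 0, 0, 0, 0, 0, 0.41],
    [0, 0, 0, 0, 0, 0, 0.43],
    [0, 0, 0, 0, 0, 0, 0.5],
    [0, 0, 0, 0, 0, 0, 0.65],
    [0, 0, 0, 0, 0, 0, 0.8],
    [0, 0, 0, 0, 0, -0.005, 0.8],
    [0, 0, 0, 0, 0, -0.015, 0.8],
    [0, 0, 0, 0, 0, -0.03, 0.8],
  ],
)

```text
time: 9.77
tool_pos: [0.5699, -0.3294, 0.0702]
tcp_rot: [-0.585, -3.079, -0.005]
wrist_force: [0.6, -0.3, -0.4]
width: 0.801
grip_force: 0.0
```

Call:
drive_tool(
  rows=[
    [0, 0, 0, 0, 0, -0.04, 0.9],
    [0, 0, 0, 0, 0, -0.04, 1],
    [0, 0, 0, 0, 0, -0.04, 1],
    [0, 0, 0, 0, 0, -0.02, 1],
    [0, 0, 0, 0, 0, 0, 1],
  ],
)

```text
time: 10.18
tool_pos: [0.5767, -0.3336, 0.2235]
tcp_rot: [0.583, 3.073, -0.008]
wrist_force: [0.9, -0.5, 1.5]
width: 1.0
grip_force: 0.0
```

Run:
```python
from fit import *
from plan import *
p=cam('wrist')
for o in('dropper',):
    for m in masks_of(p,o)[:1]:
        r=fit(o,[(p,m['mask'].astype(np.float32))]); print(o,round(m['score'],2),m['bbox'],r[0].round(4),round(r[1],2))
plan(.5495,-.0145,.2,68.2)
```

```text
dropper 0.83 [253.1, 145.9, 294.2, 196.8] [ 0.5733 -0.3316  0.1318] 0.03
t 10.28 pos [ 0.5738 -0.3318  0.2163] tilt 0.27 head 68.5 q6 -1.76 w 1.003 grip 0.0 F [-0.9 -0.4  0.2]
turn z 0.3 shift [0.1404 0.2857 0.0155]
```

Call:
drive_tool(
  rows=[
    [0, 0, 0, 0.008, 0.016, 0, 1],
    [0, 0, 0, 0.0155, 0.0317, 0, 1],
    [0, 0, 0, 0.0155, 0.0317, 0, 1],
    [0, 0, 0, 0.0155, 0.0317, 0, 1],
    [0, 0, 0, 0.0155, 0.0317, 0, 1],
    [0, 0, 0, 0.0155, 0.0317, 0, 1],
    [0, 0, 0, 0.0155, 0.0317, 0, 1],
    [0, 0, 0, 0.0155, 0.0317, 0, 1],
  ],
  force=20,
)

```text
time: 10.95
tool_pos: [0.5491, -0.0647, 0.2107]
tcp_rot: [-0.585, -3.082, -0.0]
wrist_force: [-0.3, 0.0, -0.2]
width: 0.996
grip_force: 0.0
```

Call:
drive_tool(
  rows=[
    [0, 0, 0, 0.0155, 0.0317, 0, 1],
    [0, 0, 0, 0.0084, 0.0161, 0, 1],
    [0, 0, 0, 0, 0, 0, 1],
    [0, 0, 0, 0, 0, 0, 1],
  ],
)

```text
time: 11.28
tool_pos: [0.5451, -0.0126, 0.2112]
tcp_rot: [-0.581, -3.084, 0.001]
wrist_force: [-0.2, -0.7, 0.0]
width: 1.005
grip_force: 0.0
```

Run:
```python
from fit import *
from plan import *
p=cam('wrist')
for o in('small_cup','large_cup','jar'):
    for m in masks_of(p,o)[:2]:
        r=fit(o,[(p,m['mask'].astype(np.float32))]); print(o,round(m['score'],2),m['bbox'],r[0].round(4),round(r[1],2))
plan(.5495,-.0145,.022,68.2)
```

```text
small_cup 0.8 [248.5, 159.7, 301.0, 217.6] [ 0.55   -0.0139  0.0342] 0.03
large_cup 0.86 [75.0, 54.1, 172.1, 143.6] [ 0.4362 -0.0928 -0.1271] 0.03
large_cup 0.61 [494.8, 1.3, 560.0, 137.7] [0.5076 0.2402 0.129 ] 0.42
jar 0.7 [326.5, 0.0, 397.2, 62.4] [ 0.4591  0.0971 -0.0675] 0.07
t 11.48 pos [ 0.5465 -0.015   0.2126] tilt 0.07 head 68.4 q6 -1.27 w 1.0 grip 0.0 F [ 0.   0.2 -0.1]
turn z 0.23 shift [-0.0028  0.0017  0.1906]
```

Call:
drive_tool(
  rows=[
    [0, 0, 0, -0.003, 0.002, 0.03, 1],
    [0, 0, 0, 0, 0, 0.035, 1],
    [0, 0, 0, 0, 0, 0.035, 1],
    [0, 0, 0, 0, 0, 0.035, 1],
    [0, 0, 0, 0, 0, 0.03, 1],
    [0, 0, 0, 0, 0, 0.015, 1],
    [0, 0, 0, 0, 0, 0.007, 1],
    [0, 0, 0, 0, 0, 0.003, 1],
  ],
)

```text
time: 12.15
tool_pos: [0.5493, -0.0142, 0.0216]
tcp_rot: [-0.588, -3.083, 0.001]
wrist_force: [0.2, -0.3, -0.9]
width: 0.999
grip_force: 0.0
```

Call:
drive_tool(
  rows=[
    [0, 0, 0, 0, 0, 0, 0.8],
    [0, 0, 0, 0, 0, 0, 0.65],
    [0, 0, 0, 0, 0, 0, 0.55],
    [0, 0, 0, 0, 0, 0, 0.45],
    [0, 0, 0, 0, 0, 0, 0.35],
    [0, 0, 0, 0, 0, 0, 0.35],
    [0, 0, 0, 0, 0, 0, 0.35],
  ],
  force=20,
)

```text
time: 12.73
tool_pos: [0.5522, -0.0136, 0.0253]
tcp_rot: [0.585, 3.083, 0.0]
wrist_force: [-0.8, -0.9, 6.0]
width: 0.535
grip_force: 20.3
```

Call:
drive_tool(
  rows=[
    [0, 0, 0, 0, 0, -0.01, 0.35],
    [0, 0, 0, 0, 0, -0.025, 0.35],
    [0, 0, 0, 0, 0, -0.035, 0.35],
    [0, 0, 0, 0, 0, -0.035, 0.35],
    [0, 0, 0, 0, 0, -0.035, 0.35],
    [0, 0, 0, 0, 0, -0.02, 0.35],
    [0, 0, 0, 0, 0, 0, 0.35],
    [0, 0, 0, 0, 0, 0, 0.35],
  ],
)

```text
time: 13.4
tool_pos: [0.5517, -0.0131, 0.1859]
tcp_rot: [0.585, 3.082, 0.001]
wrist_force: [-0.4, 0.9, -1.4]
width: 0.538
grip_force: 20.7
```

Run:
```python
from fit import *
from plan import *
plan(.509,-.307,.18,68.5)
```

```text
t 13.4 pos [ 0.5517 -0.0131  0.1859] tilt 0.27 head 68.5 q6 -1.26 w 0.538 grip 20.7 F [-0.4  0.9 -1.4]
turn z 0.01 shift [-0.068  -0.2891  0.0058]
```

Call:
drive_tool(
  rows=[
    [0, 0, 0, -0.004, -0.017, 0, 0.35],
    [0, 0, 0, -0.0085, -0.0365, 0, 0.35],
    [0, 0, 0, -0.0085, -0.0365, 0, 0.35],
    [0, 0, 0, -0.0085, -0.0365, 0, 0.35],
    [0, 0, 0, -0.0085, -0.0365, 0, 0.35],
    [0, 0, 0, -0.0085, -0.0365, 0, 0.35],
    [0, 0, 0, -0.0085, -0.0365, 0, 0.35],
    [0, 0, 0, -0.0085, -0.0365, 0, 0.35],
  ],
)

```text
time: 14.07
tool_pos: [0.5077, -0.2908, 0.1811]
tcp_rot: [-0.585, -3.083, -0.003]
wrist_force: [0.3, 0.4, -0.7]
width: 0.543
grip_force: 20.7
```

Call:
drive_tool(
  rows=[
    [0, 0, 0, -0.0045, -0.0165, 0, 0.35],
    [0, 0, 0, 0, 0, 0, 0.35],
    [0, 0, 0, 0, 0, 0, 0.35],
    [0, 0, 0, 0, 0, 0, 0.35],
  ],
)

```text
time: 14.4
tool_pos: [0.5069, -0.3058, 0.1817]
tcp_rot: [-0.586, -3.084, -0.003]
wrist_force: [0.2, -0.2, -0.7]
width: 0.537
grip_force: 20.7
```

Run:
```python
from plan import *
plan(.509,-.307,.0285,68.5)
```

```text
t 14.4 pos [ 0.5069 -0.3058  0.1817] tilt 0.19 head 68.5 q6 -1.78 w 0.537 grip 20.7 F [ 0.2 -0.2 -0.7]
turn z -0.01 shift [-0.0029 -0.0006  0.1532]
```

Call:
drive_tool(
  rows=[
    [0, 0, 0, -0.001, 0, 0.025, 0.35],
    [0, 0, 0, 0, 0, 0.035, 0.35],
    [0, 0, 0, 0, 0, 0.035, 0.35],
    [0, 0, 0, 0, 0, 0.025, 0.35],
    [0, 0, 0, 0, 0, 0.015, 0.35],
    [0, 0, 0, 0, 0, 0.008, 0.35],
    [0, 0, 0, 0, 0, 0.005, 0.35],
    [0, 0, 0, 0, 0, 0.002, 0.35],
  ],
)

```text
time: 15.07
tool_pos: [0.5089, -0.3064, 0.0329]
tcp_rot: [-0.584, -3.086, -0.001]
wrist_force: [0.2, 0.3, 0.4]
width: 0.539
grip_force: 20.7
```

Call:
drive_tool(
  rows=[
    [0, 0, 0, 0, 0, 0.001, 0.35],
    [0, 0, 0, 0, 0, 0.001, 0.35],
    [0, 0, 0, 0, 0, 0, 0.35],
    [0, 0, 0, 0, 0, 0, 0.35],
  ],
)

```text
time: 15.4
tool_pos: [0.5094, -0.308, 0.0324]
tcp_rot: [0.586, 3.085, -0.001]
wrist_force: [0.2, -0.1, 0.2]
width: 0.537
grip_force: 20.7
```

Call:
drive_tool(
  rows=[
    [0, 0, 0, 0, 0, 0.0015, 0.35],
    [0, 0, 0, 0, 0, 0.0015, 0.35],
    [0, 0, 0, 0, 0, 0.001, 0.35],
    [0, 0, 0, 0, 0, 0, 0.35],
    [0, 0, 0, 0, 0, 0, 0.35],
  ],
)

```text
time: 15.82
tool_pos: [0.5094, -0.308, 0.0284]
tcp_rot: [0.586, 3.085, -0.001]
wrist_force: [0.2, 1.1, 4.9]
width: 0.536
grip_force: 20.9
```

Call:
drive_tool(
  rows=[
    [0, 0, 0, 0, 0, 0, 0.53],
    [0, 0, 0, 0, 0, 0, 0.56],
    [0, 0, 0, 0, 0, 0, 0.62],
    [0, 0, 0, 0, 0, 0, 0.75],
    [0, 0, 0, 0, 0, 0, 0.9],
    [0, 0, 0, 0, 0, -0.005, 0.9],
    [0, 0, 0, 0, 0, -0.015, 0.9],
    [0, 0, 0, 0, 0, -0.03, 0.9],
  ],
)

```text
time: 16.48
tool_pos: [0.5056, -0.3054, 0.0738]
tcp_rot: [-0.585, -3.079, -0.005]
wrist_force: [-0.6, -0.2, -0.2]
width: 0.903
grip_force: 0.0
```

Call:
drive_tool(
  rows=[
    [0, 0, 0, 0, 0, -0.04, 0.9],
    [0, 0, 0, 0, 0, -0.04, 1],
    [0, 0, 0, 0, 0, -0.04, 1],
    [0, 0, 0, 0, 0, -0.015, 1],
    [0, 0, 0, 0, 0, 0, 1],
  ],
)

```text
time: 16.9
tool_pos: [0.5119, -0.3095, 0.2195]
tcp_rot: [0.584, 3.076, -0.007]
wrist_force: [0.1, -0.1, 0.8]
width: 0.997
grip_force: 0.0
```

Run:
```python
from fit import *
from plan import *
p=cam('wrist'); save(p,'w3.png')
for o in('small_cup','dropper'):
    for m in masks_of(p,o)[:1]:
        r=fit(o,[(p,m['mask'].astype(np.float32))]); print(o,round(m['score'],2),m['bbox'],r[0].round(4),round(r[1],2))
plan(.635,.0855,.2,90+np.degrees(.685))
```

```text
small_cup 0.88 [246.3, 147.2, 300.1, 202.3] [ 0.508  -0.3085  0.0745] 0.02
dropper 0.96 [257.0, 211.0, 295.5, 267.6] [ 0.5732 -0.3318  0.0541] 0.06
t 17.05 pos [ 0.5081 -0.3071  0.2116] tilt 0.07 head 68.5 q6 -1.78 w 1.0 grip 0.0 F [ 0.1  0.4 -1. ]
turn z -60.75 shift [-0.3466  0.2237  0.0117]
```

View pics/w3.png

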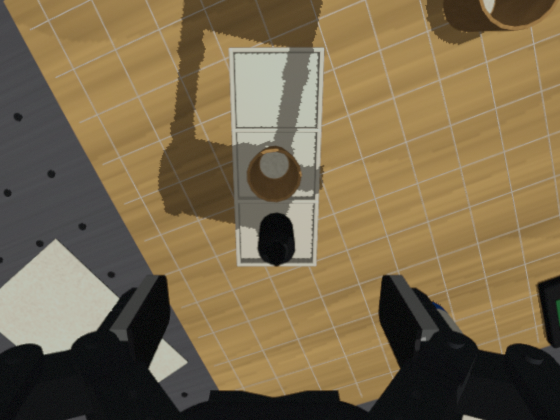

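Dropper at (276,238) and small cup at (274,173) stand in their bays. Next is the mould: first the shift in this heading, then the turn.

Call:
drive_tool(
  rows=[
    [0, 0, 0, 0.0021, 0.012, 0, 1],
    [0, 0, 0, 0.0021, 0.0385, 0, 1],
    [0, 0, 0, 0.0021, 0.0385, 0, 1],
    [0, 0, 0, 0.0021, 0.0385, 0, 1],
    [0, 0, 0, 0.0021, 0.0385, 0, 1],
    [0, 0, 0, 0.0021, 0.0385, 0, 1],
    [0, 0, 0, 0.0021, 0.0385, 0, 1],
    [0, 0, 0, 0.0021, 0.0385, 0, 1],
  ],
)

```text
time: 17.72
tool_pos: [0.5949, -0.0365, 0.2097]
tcp_rot: [-0.585, -3.082, 0.0]
wrist_force: [0.5, -0.3, 0.1]
width: 1.001
grip_force: 0.0
```

Call:
drive_tool(
  rows=[
    [0, 0, 0, 0.0021, 0.0385, 0, 1],
    [0, 0, 0, 0.0021, 0.0385, 0, 1],
    [0, 0, 0, 0.0021, 0.0385, 0, 1],
    [0, 0, -6.7, 0.0021, 0.0147, 0, 1],
    [0, 0, -6.7, 0, 0, 0, 1],
    [0, 0, -6.7, 0, 0, 0, 1],
    [0, 0, -6.7, 0, 0, 0, 1],
    [0, 0, -6.7, 0, 0, 0, 1],
  ],
)

```text
time: 18.38
tool_pos: [0.6343, 0.0861, 0.2093]
tcp_rot: [0.338, -3.118, -0.001]
wrist_force: [0.4, -0.4, 0.5]
width: 0.999
grip_force: 0.0
```

Call:
drive_tool(
  rows=[
    [0, 0, -6.7, 0, 0, 0, 1],
    [0, 0, -6.7, 0, 0, 0, 1],
    [0, 0, -6.7, 0, 0, 0, 1],
    [0, 0, -6.7, 0, 0, 0, 1],
    [0, 0, 0, 0, 0, 0, 1],
    [0, 0, 0, 0, 0, 0, 1],
  ],
)

```text
time: 18.88
tool_pos: [0.6347, 0.0854, 0.2101]
tcp_rot: [1.038, -2.961, -0.002]
wrist_force: [-0.1, -0.4, -0.4]
width: 0.997
grip_force: 0.0
```

Run:
```python
from fit import *
from plan import *
p=cam('wrist')
for o in('mould',):
    for m in masks_of(p,o)[:1]:
        r=fit(o,[(p,m['mask'].astype(np.float32))]); print(o,round(m['score'],2),m['bbox'],r[0].round(4),round(r[1],2))
        v=r[0]; plan(v[0],v[1],.018,90+np.degrees(v[2]))
```

```text
mould 0.91 [250.1, 151.7, 293.9, 209.7] [0.6359 0.0862 0.6567] 0.03
t 18.98 pos [0.6353 0.0852 0.211 ] tilt 0.13 head 128.7 q6 -2.15 w 0.998 grip 0.0 F [ 0.3 -0.3  0.4]
turn z 1.03 shift [-0.0014  0.0003  0.193 ]
```

Call:
drive_tool(
  rows=[
    [0, 0, 0.6, -0.001, 0, 0.03, 1],
    [0, 0, 0, 0, 0, 0.035, 1],
    [0, 0, 0, 0, 0, 0.035, 1],
    [0, 0, 0, 0, 0, 0.035, 1],
    [0, 0, 0, 0, 0, 0.03, 1],
    [0, 0, 0, 0, 0, 0.015, 1],
    [0, 0, 0, 0, 0, 0.008, 1],
    [0, 0, 0, 0, 0, 0.005, 1],
  ],
)

```text
time: 19.65
tool_pos: [0.6357, 0.0854, 0.0175]
tcp_rot: [1.025, -2.967, -0.001]
wrist_force: [-0.2, 0.2, 0.1]
width: 0.998
grip_force: 0.0
```

Call:
drive_tool(
  rows=[
    [0, 0, 0, 0, 0, 0, 0.7],
    [0, 0, 0, 0, 0, 0, 0.5],
    [0, 0, 0, 0, 0, 0, 0.4],
    [0, 0, 0, 0, 0, 0, 0.2],
    [0, 0, 0, 0, 0, 0, 0.2],
    [0, 0, 0, 0, 0, 0, 0.2],
    [0, 0, 0, 0, 0, 0, 0.2],
  ],
  force=35,
)

```text
time: 20.23
tool_pos: [0.6385, 0.0856, 0.0213]
tcp_rot: [-1.027, 2.966, -0.001]
wrist_force: [-0.5, 0.4, 6.8]
width: 0.417
grip_force: 37.0
```

Call:
drive_tool(
  rows=[
    [0, 0, 0, 0, 0, -0.01, 0.2],
    [0, 0, 0, 0, 0, -0.025, 0.2],
    [0, 0, 0, 0, 0, -0.035, 0.2],
    [0, 0, 0, 0, 0, -0.035, 0.2],
    [0, 0, 0, 0, 0, -0.035, 0.2],
    [0, 0, 0, 0, 0, -0.02, 0.2],
    [0, 0, 0, 0, 0, 0, 0.2],
    [0, 0, 0, 0, 0, 0, 0.2],
  ],
)

```text
time: 20.9
tool_pos: [0.6379, 0.0855, 0.1815]
tcp_rot: [-1.027, 2.965, -0.001]
wrist_force: [-0.8, -0.0, -1.4]
width: 0.416
grip_force: 36.3
```

Run:
```python
from plan import *
plan(.444,-.282,.18,68.5)
plan(.444,-.282,.18,None)
```

```text
t 20.9 pos [0.6379 0.0855 0.1815] tilt 0.22 head 128.2 q6 -2.14 w 0.416 grip 36.3 F [-0.8 -0.  -1.4]
turn z 59.7 shift [ 0.0457 -0.413   0.0007]
t 20.9 pos [0.6379 0.0855 0.1815] tilt 0.22 head 128.2 q6 -2.14 w 0.416 grip 36.3 F [-0.8 -0.  -1.4]
turn z 0 shift [ 0.3796 -0.1689  0.0007]
```

Call:
drive_tool(
  rows=[
    [0, 0, 4.0, 0, 0, 0, 0.2],
    [0, 0, 6.5, 0, 0, 0, 0.2],
    [0, 0, 6.5, 0, 0, 0, 0.2],
    [0, 0, 6.5, 0, 0, 0, 0.2],
    [0, 0, 6.5, 0, 0, 0, 0.2],
    [0, 0, 6.5, 0, 0, 0, 0.2],
    [0, 0, 6.5, 0, 0, 0, 0.2],
    [0, 0, 6.5, 0, 0, 0, 0.2],
  ],
)

```text
time: 21.57
tool_pos: [0.6348, 0.0852, 0.1759]
tcp_rot: [-0.317, -3.12, 0.002]
wrist_force: [0.4, -0.6, -0.9]
width: 0.415
grip_force: 36.3
```

Call:
drive_tool(
  rows=[
    [0, 0, 6.5, 0, 0, 0, 0.2],
    [0, 0, 3.7, 0, 0, 0, 0.2],
    [0, 0, 0, 0.0015, -0.012, 0, 0.2],
    [0, 0, 0, 0.0043, -0.0388, 0, 0.2],
    [0, 0, 0, 0.0043, -0.0388, 0, 0.2],
    [0, 0, 0, 0.0043, -0.0388, 0, 0.2],
    [0, 0, 0, 0.0043, -0.0388, 0, 0.2],
    [0, 0, 0, 0.0043, -0.0388, 0, 0.2],
  ],
)

```text
time: 22.23
tool_pos: [0.5369, -0.0992, 0.1772]
tcp_rot: [-0.581, -3.083, 0.0]
wrist_force: [-0.1, -0.4, -1.3]
width: 0.416
grip_force: 36.2
```

Call:
drive_tool(
  rows=[
    [0, 0, 0, 0.0043, -0.0388, 0, 0.2],
    [0, 0, 0, 0.0043, -0.0388, 0, 0.2],
    [0, 0, 0, 0.0043, -0.0388, 0, 0.2],
    [0, 0, 0, 0.0043, -0.0388, 0, 0.2],
    [0, 0, 0, 0.0043, -0.0388, 0, 0.2],
    [0, 0, 0, 0.0012, -0.013, 0, 0.2],
    [0, 0, 0, 0, 0, 0, 0.2],
    [0, 0, 0, 0, 0, 0, 0.2],
  ],
)

```text
time: 22.9
tool_pos: [0.4416, -0.282, 0.1779]
tcp_rot: [-0.588, -3.084, -0.003]
wrist_force: [0.1, 0.4, -1.8]
width: 0.416
grip_force: 36.2
```

Run:
```python
from plan import *
plan(.444,-.282,.024,68.5)
```

```text
t 22.9 pos [ 0.4416 -0.282   0.1779] tilt 0.16 head 68.4 q6 -1.81 w 0.416 grip 36.2 F [ 0.1  0.4 -1.8]
turn z -0.08 shift [-0.0027  0.0007  0.1539]
```

Call:
drive_tool(
  rows=[
    [0, 0, 0, -0.0015, 0.0005, 0.025, 0.2],
    [0, 0, 0, 0, 0, 0.035, 0.2],
    [0, 0, 0, 0, 0, 0.035, 0.2],
    [0, 0, 0, 0, 0, 0.025, 0.2],
    [0, 0, 0, 0, 0, 0.015, 0.2],
    [0, 0, 0, 0, 0, 0.008, 0.2],
    [0, 0, 0, 0, 0, 0.005, 0.2],
    [0, 0, 0, 0, 0, 0.002, 0.2],
  ],
)

```text
time: 23.57
tool_pos: [0.4449, -0.2811, 0.0288]
tcp_rot: [-0.583, -3.086, -0.001]
wrist_force: [0.6, -1.1, -0.5]
width: 0.414
grip_force: 36.3
```

Call:
drive_tool(
  rows=[
    [0, 0, 0, 0, 0, 0.001, 0.2],
    [0, 0, 0, 0, 0, 0.001, 0.2],
    [0, 0, 0, 0, 0, 0.001, 0.2],
    [0, 0, 0, 0, 0, 0, 0.2],
    [0, 0, 0, 0, 0, 0, 0.2],
  ],
)

```text
time: 23.98
tool_pos: [0.445, -0.2825, 0.027]
tcp_rot: [0.586, 3.085, -0.001]
wrist_force: [0.0, -0.3, -0.2]
width: 0.412
grip_force: 36.3
```

Call:
drive_tool(
  rows=[
    [0, 0, 0, 0, 0, 0.0015, 0.2],
    [0, 0, 0, 0, 0, 0.0015, 0.2],
    [0, 0, 0, 0, 0, 0, 0.2],
    [0, 0, 0, 0, 0, 0, 0.2],
  ],
)

```text
time: 24.32
tool_pos: [0.4449, -0.2825, 0.0242]
tcp_rot: [0.586, 3.086, -0.0]
wrist_force: [-1.8, 0.6, 5.5]
width: 0.413
grip_force: 37.1
```

Contact with the floor. Opening and going up.

Call:
drive_tool(
  rows=[
    [0, 0, 0, 0, 0, 0, 0.41],
    [0, 0, 0, 0, 0, 0, 0.43],
    [0, 0, 0, 0, 0, 0, 0.5],
    [0, 0, 0, 0, 0, 0, 0.65],
    [0, 0, 0, 0, 0, 0, 0.8],
    [0, 0, 0, 0, 0, -0.005, 0.8],
    [0, 0, 0, 0, 0, -0.015, 0.8],
    [0, 0, 0, 0, 0, -0.03, 0.8],
  ],
)

```text
time: 24.98
tool_pos: [0.4416, -0.2801, 0.0703]
tcp_rot: [-0.585, -3.079, -0.005]
wrist_force: [-0.4, -0.1, 0.1]
width: 0.799
grip_force: 0.0
```

Call:
drive_tool(
  rows=[
    [0, 0, 0, 0, 0, -0.04, 0.9],
    [0, 0, 0, 0, 0, -0.04, 1],
    [0, 0, 0, 0, 0, -0.04, 1],
    [0, 0, 0, 0, 0, -0.025, 1],
    [0, 0, 0, 0, 0, 0, 1],
    [0, 0, 0, 0, 0, 0, 1],
  ],
)

```text
time: 25.48
tool_pos: [0.4459, -0.283, 0.2211]
tcp_rot: [0.585, 3.082, -0.004]
wrist_force: [-0.1, -0.4, -0.5]
width: 1.004
grip_force: 0.0
```

Run:
```python
from fit import *
from plan import *
p=cam('wrist'); save(p,'w4.png')
for o in('mould','small_cup','dropper'):
    for m in masks_of(p,o)[:1]:
        r=fit(o,[(p,m['mask'].astype(np.float32))]); print(o,round(m['score'],2),m['bbox'],r[0].round(4),round(r[1],2))
plan(.4362,-.0928,.22,104.6)
plan(.4362,-.0928,.22)
```

```text
mould 0.86 [251.1, 142.6, 298.1, 203.7] [ 0.4436 -0.2823  2.7685] 0.04
small_cup 0.82 [246.0, 216.1, 297.8, 273.9] [ 0.5081 -0.3089 -0.0277] 0.02
dropper 0.95 [256.9, 273.1, 294.5, 338.4] [ 0.573  -0.3319 -0.0169] 0.09
t 25.68 pos [ 0.4434 -0.2813  0.216 ] tilt 0.23 head 68.5 q6 -1.81 w 1.003 grip 0.0 F [-0.5 -0.3  0. ]
turn z -36.1 shift [-0.0406  0.1842 -0.0035]
t 25.68 pos [ 0.4434 -0.2813  0.216 ] tilt 0.23 head 68.5 q6 -1.81 w 1.003 grip 0.0 F [-0.5 -0.3  0. ]
turn z 0 shift [ 0.0758  0.1727 -0.0035]
```

View pics/w4.png

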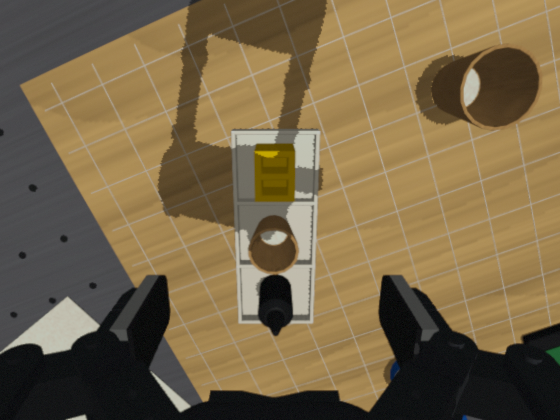

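The kit in the three-bay tray is complete: mould (275,172), small cup (274,243), dropper (276,303). Now the large cup.

Call:
drive_tool(
  rows=[
    [0, 0, 0, 0.006, 0.014, 0, 1],
    [0, 0, 0, 0.016, 0.0365, 0, 1],
    [0, 0, 0, 0.016, 0.0365, 0, 1],
    [0, 0, 0, 0.016, 0.0365, 0, 1],
    [0, 0, 0, 0.016, 0.0365, 0, 1],
    [0, 0, -6, 0.0058, 0.0127, 0, 1],
    [0, 0, -6, 0, 0, 0, 1],
    [0, 0, -6, 0, 0, 0, 1],
  ],
)

```text
time: 26.35
tool_pos: [0.4361, -0.0913, 0.2168]
tcp_rot: [-0.083, -3.138, -0.002]
wrist_force: [-0.8, -0.0, 0.6]
width: 1.001
grip_force: 0.0
```

Call:
drive_tool(
  rows=[
    [0, 0, -6, 0, 0, 0, 1],
    [0, 0, -6, 0, 0, 0, 1],
    [0, 0, -6, 0, 0, 0, 1],
    [0, 0, 0, 0, 0, 0, 1],
    [0, 0, 0, 0, 0, 0, 1],
  ],
)

```text
time: 26.77
tool_pos: [0.4365, -0.093, 0.2171]
tcp_rot: [0.392, -3.115, -0.002]
wrist_force: [-0.1, 0.3, 0.2]
width: 1.002
grip_force: 0.0
```

Run:
```python
from fit import *
from plan import *
p=cam('wrist')
for o in('large_cup',):
    for m in masks_of(p,o)[:1]:
        r=fit(o,[(p,m['mask'].astype(np.float32))]); print(o,round(m['score'],2),m['bbox'],r[0].round(4),round(r[1],2))
        v=r[0]; plan(v[0],v[1],.043,104.6)
```

```text
large_cup 0.62 [232.0, 142.9, 309.6, 227.1] [ 0.4359 -0.0943  0.1751] 0.06
t 26.87 pos [ 0.4369 -0.0933  0.2176] tilt 0.08 head 104.4 q6 -2.09 w 0.997 grip 0.0 F [-0.  -0.4 -0. ]
turn z -0.23 shift [ 0.001  -0.0008  0.1746]
```

Call:
drive_tool(
  rows=[
    [0, 0, 0, 0.001, -0.0008, 0.025, 1],
    [0, 0, 0, 0, 0, 0.035, 1],
    [0, 0, 0, 0, 0, 0.035, 1],
    [0, 0, 0, 0, 0, 0.035, 1],
    [0, 0, 0, 0, 0, 0.025, 1],
    [0, 0, 0, 0, 0, 0.015, 1],
    [0, 0, 0, 0, 0, 0.008, 1],
    [0, 0, 0, 0, 0, 0.004, 1],
  ],
)

```text
time: 27.53
tool_pos: [0.4354, -0.0944, 0.0348]
tcp_rot: [0.394, -3.114, -0.002]
wrist_force: [-0.2, -1.1, 0.5]
width: 1.001
grip_force: 0.0
```

Call:
drive_tool(
  rows=[
    [0, 0, 0, 0, 0, 0, 0.85],
    [0, 0, 0, 0, 0, 0, 0.75],
    [0, 0, 0, 0, 0, 0, 0.65],
    [0, 0, 0, 0, 0, 0, 0.55],
    [0, 0, 0, 0, 0, 0, 0.5],
    [0, 0, 0, 0, 0, 0, 0.5],
    [0, 0, 0, 0, 0, 0, 0.5],
  ],
  force=20,
)

```text
time: 28.12
tool_pos: [0.4379, -0.095, 0.0375]
tcp_rot: [-0.396, 3.114, -0.002]
wrist_force: [0.1, -0.4, 6.1]
width: 0.74
grip_force: 22.2
```

Call:
drive_tool(
  rows=[
    [0, 0, 0, 0, 0, -0.01, 0.5],
    [0, 0, 0, 0, 0, -0.025, 0.5],
    [0, 0, 0, 0, 0, -0.035, 0.5],
    [0, 0, 0, 0, 0, -0.035, 0.5],
    [0, 0, 0, 0, 0, -0.035, 0.5],
    [0, 0, 0, 0, 0, -0.02, 0.5],
    [0, 0, 0, 0, 0, 0, 0.5],
    [0, 0, 0, 0, 0, 0, 0.5],
  ],
)

```text
time: 28.78
tool_pos: [0.4374, -0.0949, 0.1981]
tcp_rot: [-0.396, 3.113, -0.002]
wrist_force: [-0.5, -0.0, -1.6]
width: 0.743
grip_force: 22.3
```

Run:
```python
from fit import *
from plan import *
plan(.4965,.2685,.2,104.6)
p=cam('side'); save(p,'s5.png')
```

```text
t 28.78 pos [ 0.4374 -0.0949  0.1981] tilt 0.2 head 104.5 q6 -2.09 w 0.743 grip 22.3 F [-0.5 -0.  -1.6]
turn z -0.1 shift [-0.1488  0.3368 -0.0021]
```

Call:
drive_tool(
  rows=[
    [0, 0, 0, -0.006, 0.0135, 0, 0.5],
    [0, 0, 0, -0.0152, 0.0344, 0, 0.5],
    [0, 0, 0, -0.0152, 0.0344, 0, 0.5],
    [0, 0, 0, -0.0152, 0.0344, 0, 0.5],
    [0, 0, 0, -0.0152, 0.0344, 0, 0.5],
    [0, 0, 0, -0.0152, 0.0344, 0, 0.5],
    [0, 0, 0, -0.0152, 0.0344, 0, 0.5],
    [0, 0, 0, -0.0152, 0.0344, 0, 0.5],
  ],
)

```text
time: 29.5
tool_pos: [0.4798, 0.1809, 0.1935]
tcp_rot: [0.396, -3.112, 0.002]
wrist_force: [0.3, -0.3, -0.2]
width: 0.738
grip_force: 22.3
```

Call:
drive_tool(
  rows=[
    [0, 0, 0, -0.0152, 0.0344, 0, 0.5],
    [0, 0, 0, -0.0152, 0.0344, 0, 0.5],
    [0, 0, 0, -0.006, 0.0137, 0, 0.5],
    [0, 0, 0, 0, 0, 0, 0.5],
    [0, 0, 0, 0, 0, 0, 0.5],
    [0, 0, 0, 0, 0, 0, 0.5],
  ],
)

```text
time: 30.0
tool_pos: [0.4952, 0.2671, 0.1946]
tcp_rot: [0.396, -3.113, 0.003]
wrist_force: [0.0, -0.1, -0.4]
width: 0.735
grip_force: 22.3
```

Run:
```python
from fit import *
from plan import *
p=cam('wrist')
plan(.4965,.2685,.0405,104.6)
im=p['color'][:,:,::-1].copy(); yaw=.255; c,s=np.cos(yaw),np.sin(yaw)
for b in (-.035,.035):
    q=np.array([[b-.033,-.038],[b+.033,-.038],[b+.033,.038],[b-.033,.038]])@np.array([[c,s],[-s,c]])+[.530,.278]
    cv2.polylines(im,[np.int32(proj(p,np.c_[q,np.full(4,.015)]))],True,(0,0,255))
cv2.imwrite('pics/w5.png',im)
```

```text
t 30.05 pos [0.4955 0.2669 0.1951] tilt 0.16 head 104.4 q6 -1.37 w 0.74 grip 22.3 F [-0.2 -0.1 -0.7]
turn z -0.16 shift [-0.0017  0.0015  0.1546]
```

View pics/w5.png

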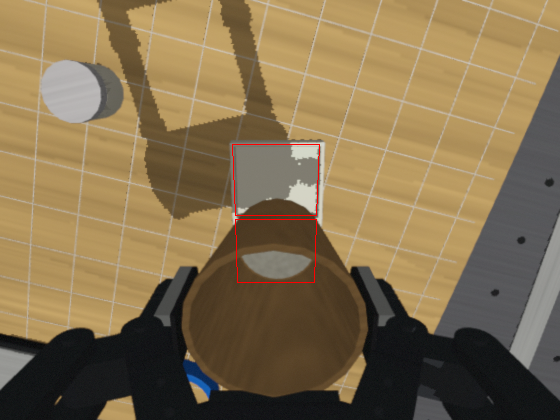

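The overlay fits tray2's bays to within 1–2 mm. The near bay, at (276,180), is the one under the tool. Lowering the large cup into it.

Call:
drive_tool(
  rows=[
    [0, 0, 0, -0.0015, 0.0015, 0.025, 0.5],
    [0, 0, 0, 0, 0, 0.035, 0.5],
    [0, 0, 0, 0, 0, 0.035, 0.5],
    [0, 0, 0, 0, 0, 0.025, 0.5],
    [0, 0, 0, 0, 0, 0.015, 0.5],
    [0, 0, 0, 0, 0, 0.008, 0.5],
    [0, 0, 0, 0, 0, 0.005, 0.5],
    [0, 0, 0, 0, 0, 0.002, 0.5],
  ],
)

```text
time: 30.72
tool_pos: [0.4976, 0.2695, 0.0462]
tcp_rot: [0.395, -3.117, 0.0]
wrist_force: [0.4, 0.4, -0.4]
width: 0.741
grip_force: 22.3
```

Call:
drive_tool(
  rows=[
    [0, 0, 0, 0, 0, 0.001, 0.5],
    [0, 0, 0, 0, 0, 0.001, 0.5],
    [0, 0, 0, 0, 0, 0.001, 0.5],
    [0, 0, 0, 0, 0, 0.001, 0.5],
    [0, 0, 0, 0, 0, 0, 0.5],
    [0, 0, 0, 0, 0, 0, 0.5],
  ],
)

```text
time: 31.22
tool_pos: [0.4976, 0.2706, 0.0426]
tcp_rot: [-0.397, 3.116, 0.0]
wrist_force: [0.3, 0.2, -0.7]
width: 0.738
grip_force: 22.3
```

Call:
drive_tool(
  rows=[
    [0, 0, 0, 0, 0, 0.0015, 0.5],
    [0, 0, 0, 0, 0, 0.0015, 0.5],
    [0, 0, 0, 0, 0, 0, 0.5],
    [0, 0, 0, 0, 0, 0, 0.5],
  ],
)

```text
time: 31.55
tool_pos: [0.4985, 0.271, 0.0406]
tcp_rot: [-0.396, 3.114, 0.001]
wrist_force: [-1.6, 0.4, 5.7]
width: 0.735
grip_force: 22.5
```

Call:
drive_tool(
  rows=[
    [0, 0, 0, 0, 0, 0, 0.74],
    [0, 0, 0, 0, 0, 0, 0.76],
    [0, 0, 0, 0, 0, 0, 0.82],
    [0, 0, 0, 0, 0, 0, 0.92],
    [0, 0, 0, 0, 0, 0, 1],
    [0, 0, 0, 0, 0, 0, 1],
    [0, 0, 0, 0, 0, -0.005, 1],
    [0, 0, 0, 0, 0, -0.015, 1],
  ],
)

```text
time: 32.22
tool_pos: [0.4953, 0.2694, 0.0572]
tcp_rot: [0.396, -3.111, 0.003]
wrist_force: [0.1, -1.0, 0.5]
width: 1.004
grip_force: 0.0
```

Call:
drive_tool(
  rows=[
    [0, 0, 0, 0, 0, -0.03, 1],
    [0, 0, 0, 0, 0, -0.04, 1],
    [0, 0, 0, 0, 0, -0.04, 1],
    [0, 0, 0, 0, 0, -0.04, 1],
    [0, 0, 0, 0, 0, -0.01, 1],
    [0, 0, 0, 0, 0, 0, 1],
    [0, 0, 0, 0, 0, 0, 1],
  ],
)

```text
time: 32.8
tool_pos: [0.4977, 0.2706, 0.22]
tcp_rot: [-0.396, 3.115, 0.001]
wrist_force: [-0.3, 1.1, -0.7]
width: 0.999
grip_force: 0.0
```

Run:
```python
from fit import *
from plan import *
p=cam('wrist'); save(p,'w6.png')
for o in('large_cup','jar'):
    for m in masks_of(p,o)[:1]:
        r=fit(o,[(p,m['mask'].astype(np.float32))]); print(o,round(m['score'],2),m['bbox'],r[0].round(4),round(r[1],2))
plan(.459,.0985,.2,104.6)
```

```text
large_cup 0.72 [233.5, 142.8, 314.5, 225.6] [0.4977 0.2723 0.1491] 0.02
jar 0.65 [55.7, 57.8, 131.8, 109.0] [ 0.4595  0.0977 -0.0797] 0.04
t 32.95 pos [0.4958 0.2697 0.2165] tilt 0.27 head 104.5 q6 -1.37 w 0.999 grip 0.0 F [-0.7  0.8 -0.1]
turn z -0.1 shift [ 0.0787 -0.1563  0.017 ]
```

View pics/w6.png

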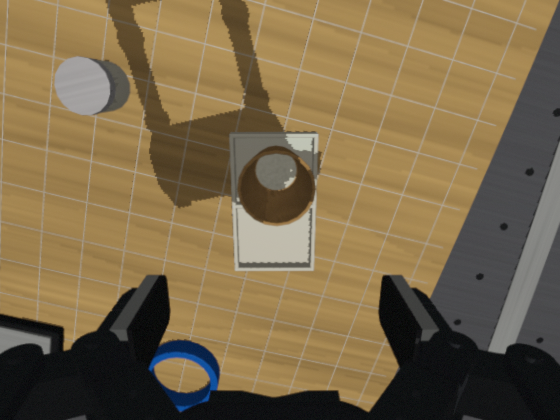

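The large cup stands in the near bay at (276,185) and the jar is at (90,85). Going for the jar.

Call:
drive_tool(
  rows=[
    [0, 0, 0, 0.006, -0.012, 0, 1],
    [0, 0, 0, 0.0168, -0.0333, 0, 1],
    [0, 0, 0, 0.0168, -0.0333, 0, 1],
    [0, 0, 0, 0.0168, -0.0333, 0, 1],
    [0, 0, 0, 0.0168, -0.0333, 0, 1],
    [0, 0, 0, 0.0058, -0.0118, 0, 1],
    [0, 0, 0, 0, 0, 0, 1],
    [0, 0, 0, 0, 0, 0, 1],
  ],
)

```text
time: 33.62
tool_pos: [0.4593, 0.0976, 0.2181]
tcp_rot: [0.392, -3.115, -0.0]
wrist_force: [-0.2, 0.6, 0.1]
width: 1.001
grip_force: 0.0
```

Run:
```python
from fit import *
from plan import *
p=cam('wrist')
for o in('jar',):
    for m in masks_of(p,o)[:1]:
        r=fit(o,[(p,m['mask'].astype(np.float32))]); print(o,round(m['score'],2),m['bbox'],r[0].round(4),round(r[1],2))
        v=r[0]; plan(v[0],v[1],.019,104.6)
```

```text
jar 0.71 [245.1, 145.1, 299.6, 203.6] [0.4596 0.0968 0.097 ] 0.05
t 33.72 pos [0.46   0.0989 0.2186] tilt 0.07 head 104.5 q6 -1.67 w 1.001 grip 0.0 F [-0.3  0.4 -0.1]
turn z -0.11 shift [ 0.0007 -0.0021  0.1996]
```

Call:
drive_tool(
  rows=[
    [0, 0, 0, 0, -0.0015, 0.03, 1],
    [0, 0, 0, 0, 0, 0.035, 1],
    [0, 0, 0, 0, 0, 0.035, 1],
    [0, 0, 0, 0, 0, 0.035, 1],
    [0, 0, 0, 0, 0, 0.03, 1],
    [0, 0, 0, 0, 0, 0.018, 1],
    [0, 0, 0, 0, 0, 0.01, 1],
    [0, 0, 0, 0, 0, 0.006, 1],
  ],
)

```text
time: 34.38
tool_pos: [0.4594, 0.0979, 0.0184]
tcp_rot: [0.399, -3.113, -0.0]
wrist_force: [-0.1, -0.5, 0.4]
width: 1.001
grip_force: 0.0
```

Call:
drive_tool(
  rows=[
    [0, 0, 0, 0, 0, 0, 0.8],
    [0, 0, 0, 0, 0, 0, 0.65],
    [0, 0, 0, 0, 0, 0, 0.5],
    [0, 0, 0, 0, 0, 0, 0.35],
    [0, 0, 0, 0, 0, 0, 0.35],
    [0, 0, 0, 0, 0, 0, 0.35],
    [0, 0, 0, 0, 0, 0, 0.35],
  ],
  force=40,
)

```text
time: 34.97
tool_pos: [0.4624, 0.0976, 0.0221]
tcp_rot: [-0.396, 3.113, 0.001]
wrist_force: [-0.7, 0.9, 6.5]
width: 0.532
grip_force: 41.2
```

Call:
drive_tool(
  rows=[
    [0, 0, 0, 0, 0, -0.01, 0.35],
    [0, 0, 0, 0, 0, -0.025, 0.35],
    [0, 0, 0, 0, 0, -0.035, 0.35],
    [0, 0, 0, 0, 0, -0.035, 0.35],
    [0, 0, 0, 0, 0, -0.035, 0.35],
    [0, 0, 0, 0, 0, -0.02, 0.35],
    [0, 0, 0, 0, 0, 0, 0.35],
    [0, 0, 0, 0, 0, 0, 0.35],
  ],
)

```text
time: 35.63
tool_pos: [0.4616, 0.0973, 0.1824]
tcp_rot: [-0.396, 3.112, 0.0]
wrist_force: [-0.1, 0.3, -1.4]
width: 0.532
grip_force: 41.2
```

Run:
```python
from plan import *
plan(.564,.287,.18,104.6)
```

```text
t 35.63 pos [0.4616 0.0973 0.1824] tilt 0.24 head 104.5 q6 -1.67 w 0.532 grip 41.2 F [-0.1  0.3 -1.4]
turn z -0.11 shift [-0.1469  0.1578  0.003 ]
```

Call:
drive_tool(
  rows=[
    [0, 0, 0, -0.0075, 0.008, 0, 0.35],
    [0, 0, 0, -0.0264, 0.0284, 0, 0.35],
    [0, 0, 0, -0.0264, 0.0284, 0, 0.35],
    [0, 0, 0, -0.0264, 0.0284, 0, 0.35],
    [0, 0, 0, -0.0264, 0.0284, 0, 0.35],
    [0, 0, 0, -0.0264, 0.0284, 0, 0.35],
    [0, 0, 0, -0.0074, 0.0078, 0, 0.35],
    [0, 0, 0, 0, 0, 0, 0.35],
  ],
)

```text
time: 36.3
tool_pos: [0.5631, 0.2896, 0.1771]
tcp_rot: [0.4, -3.112, 0.001]
wrist_force: [0.2, 0.2, -0.7]
width: 0.529
grip_force: 41.3
```

Call:
drive_tool(
  rows=[
    [0, 0, 0, 0, 0, 0, 0.35],
    [0, 0, 0, 0, 0, 0, 0.35],
  ],
)

```text
time: 36.47
tool_pos: [0.5618, 0.2857, 0.1783]
tcp_rot: [0.396, -3.113, 0.002]
wrist_force: [-0.5, -0.2, -0.6]
width: 0.532
grip_force: 41.3
```

Run:
```python
from plan import *
plan(.564,.287,.0251,104.6)
```

```text
t 36.47 pos [0.5618 0.2857 0.1783] tilt 0.24 head 104.5 q6 -1.39 w 0.532 grip 41.3 F [-0.5 -0.2 -0.6]
turn z -0.1 shift [-0.003   0.0008  0.1532]
```

Call:
drive_tool(
  rows=[
    [0, 0, 0, -0.003, 0, 0.025, 0.35],
    [0, 0, 0, 0, 0, 0.035, 0.35],
    [0, 0, 0, 0, 0, 0.035, 0.35],
    [0, 0, 0, 0, 0, 0.025, 0.35],
    [0, 0, 0, 0, 0, 0.015, 0.35],
    [0, 0, 0, 0, 0, 0.008, 0.35],
    [0, 0, 0, 0, 0, 0.004, 0.35],
    [0, 0, 0, 0, 0, 0.002, 0.35],
  ],
)

```text
time: 37.13
tool_pos: [0.5661, 0.2867, 0.0313]
tcp_rot: [0.395, -3.116, 0.0]
wrist_force: [0.5, -0.3, -0.6]
width: 0.535
grip_force: 41.3
```

Call:
drive_tool(
  rows=[
    [0, 0, 0, 0, 0, 0.001, 0.35],
    [0, 0, 0, 0, 0, 0.001, 0.35],
    [0, 0, 0, 0, 0, 0.001, 0.35],
    [0, 0, 0, 0, 0, 0, 0.35],
    [0, 0, 0, 0, 0, 0, 0.35],
  ],
)

```text
time: 37.55
tool_pos: [0.5667, 0.2878, 0.029]
tcp_rot: [-0.397, 3.115, 0.001]
wrist_force: [0.9, -0.5, -0.2]
width: 0.532
grip_force: 41.3
```

Call:
drive_tool(
  rows=[
    [0, 0, 0, 0, 0, 0.0015, 0.35],
    [0, 0, 0, 0, 0, 0.0015, 0.35],
    [0, 0, 0, 0, 0, 0.0015, 0.35],
    [0, 0, 0, 0, 0, 0, 0.35],
    [0, 0, 0, 0, 0, 0, 0.35],
  ],
)

```text
time: 37.97
tool_pos: [0.5664, 0.2877, 0.0252]
tcp_rot: [-0.397, 3.116, 0.0]
wrist_force: [-3.0, 0.0, 7.5]
width: 0.534
grip_force: 41.9
```

Call:
drive_tool(
  rows=[
    [0, 0, 0, 0, 0, 0, 0.53],
    [0, 0, 0, 0, 0, 0, 0.56],
    [0, 0, 0, 0, 0, 0, 0.62],
    [0, 0, 0, 0, 0, 0, 0.75],
    [0, 0, 0, 0, 0, 0, 0.9],
    [0, 0, 0, 0, 0, -0.005, 0.9],
    [0, 0, 0, 0, 0, -0.015, 0.9],
    [0, 0, 0, 0, 0, -0.03, 0.9],
  ],
)

```text
time: 38.63
tool_pos: [0.5628, 0.2859, 0.07]
tcp_rot: [0.395, -3.108, 0.004]
wrist_force: [-0.7, -0.9, 0.6]
width: 0.903
grip_force: 0.0
```

Call:
drive_tool(
  rows=[
    [0, 0, 0, 0, 0, -0.04, 0.9],
    [0, 0, 0, 0, 0, -0.04, 1],
    [0, 0, 0, 0, 0, -0.04, 1],
    [0, 0, 0, 0, 0, -0.03, 1],
    [0, 0, 0, 0, 0, -0.01, 1],
    [0, 0, 0, 0, 0, 0, 1],
    [0, 0, 0, 0, 0, 0, 1],
  ],
)

```text
time: 39.22
tool_pos: [0.5662, 0.2875, 0.2337]
tcp_rot: [-0.396, 3.116, 0.0]
wrist_force: [-0.3, -0.2, 0.5]
width: 1.0
grip_force: 0.0
```

Run:
```python
from fit import *
for n in('wrist','scene','side'):
    p=cam(n); save(p,n+'9.png'); print(n)
    for o in M:
        if o[:4]=='tray':continue
        for m in masks_of(p,o)[:1]:
            r=fit(o,[(p,m['mask'].astype(np.float32))]); print(o,round(m['score'],2),r[0].round(4),round(r[1],2))
im=np.hstack([cv2.imread('pics/wrist9.png'),cv2.imread('pics/side9.png')]); cv2.imwrite('pics/end.png',cv2.resize(im,(800,300)))
```

```text
wrist
large_cup 0.61 [0.4968 0.2725 0.3655] 0.04
jar 0.56 [0.5643 0.2873 0.3248] 0.03
mould 0.71 [0.7694 0.0586 3.2426] 0.31
tape 0.98 [0.7689 0.2276 0.1206] 0.6
scale 0.73 [ 0.7902 -0.0024  0.0111] 0.07
scene
small_cup 0.84 [ 0.5039 -0.3117  0.0356] 0.06
large_cup 0.9 [ 0.4937  0.2704 -0.081 ] 0.05
dropper 0.56 [ 0.5723 -0.3354  0.0586] 0.14
jar 0.62 [0.5576 0.2866 0.0215] 0.2
mould 0.6 [ 0.4364 -0.2853  2.6912] 0.09
bottle 0.87 [ 0.7471 -0.2215  0.1314] 0.12
tape 0.68 [0.7668 0.222  0.207 ] 0.47
scale 0.81 [ 0.7881 -0.004   0.0135] 0.08
side
small_cup 0.78 [ 0.5079 -0.305   0.1087] 0.03
large_cup 0.55 [0.4968 0.2756 0.1679] 0.03
dropper 0.71 [ 0.5738 -0.3295 -0.463 ] 0.09
jar 0.64 [0.5652 0.2916 0.1072] 0.08
mould 0.55 [ 0.4439 -0.279   2.7852] 0.04
tape 0.96 [0.767  0.2242 0.2478] 0.22
scale 0.65 [ 7.868e-01 -7.000e-04 -7.600e-03] 0.09
```

View pics/end.png

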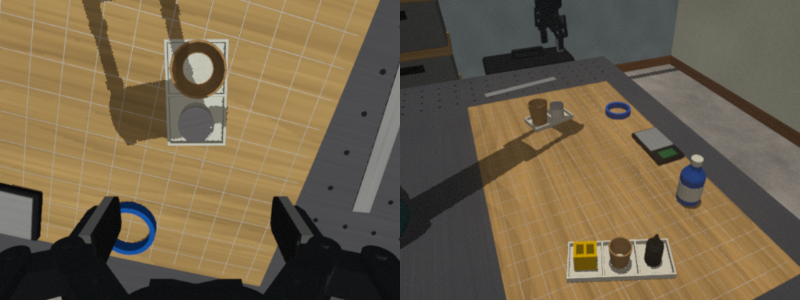

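Both kits show complete: large cup (198,68) and jar (196,124) in tray2; mould, small cup and dropper (585–655,255) in tray3. The bystanders are where they started. Handing in.

```bash
python3 -c "
from workcell import workorder
print(workorder.finish_job())"
```

```text
the job is handed in; nothing more can be done
None
```

Both casting kits are made up and the job is handed in (no verdict was returned); the last camera check showed all five pieces upright in their bays, with the bottle, tape and scale not moved.

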